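Gauge the half-lap of a planed block on the bench-vise board

ROBOT

A 6-joint arm with a two-finger parallel gripper is mounted at the origin on the work surface. World frame = base frame: x ahead of the robot, y to its left, z up, the work surface at z = 0. Lengths are in m, angles in rad, forces in N, time in s.
With the tool pointing down it reaches from about 0.375 to 0.975 m from the base axis. Payload 3.8 kg.
Tool frame: the origin (TCP) lies at the centre of the arm's flange, where the gripper is bolted on; the fingertips stand 173 mm ahead of it and the grasp point (between the pads) lies 155 mm ahead of it (bot.tip_reach is the distance from the TCP to the fingertips, in m); z points along the fingers, y is the line along which they close (so a half turn about z gives the same grasp; the last joint's range is limited). The gripper opens to 85 mm and grips with 20 to 120 N. Pads are 22 mm wide; open, the fingers measure 114 mm over their backs; the gripper's body (76 mm by 85 mm) begins 54 mm behind the grasp point. The pads swing forward as they close: fully open they stand 13 mm farther back than shut.
Start: joints at [1.258, 0.264, 1.604, -0, 1.274, -0.037], TCP at [0.184, 0.649, 0.405] pointing down, gripper open.
Joint ranges: [-2.63, 2.63], [-0.94, 2.18], [0.31, 2.57], [-1.31, 4.45], [0, 2.66], [-2.55, 2.55]. Speed limits (rad/s): [2.57, 2.57, 3.14, 3.14, 3.14, 3.14].

INTERFACE

Orientations are given as a rotation vector (axis times angle).
In Python, from workcell import bot gives the robot as it stands.
- The arm moves only by the tool drive_tool, never from a script. Its arguments are lists of equal length, an entry for each row: "claw": the finger opening in mm, from 0 to 85.4; "slide": the shift along the world's x, y, z each as a share of 0.5 m, from -1 to 1, a list of three; "yaw": the turn about the world's z as a share of 180 degrees, from -1 to 1. A call has 1 to 8 rows; each row is the pose to reach, as a shift and turn from the pose commanded when the call began, turning the shorter way round; what a row does not reach only later rows make up. A row lasts 1/12 s, in which the tool goes at most 41.7 mm and 7.16 degrees, less where a joint would pass 70% of its speed; a pose out of reach is approached as far as the arm can. A call with a number of a shift or a turn outside -1 to 1 is refused whole. A call with a gripper value outside its range is refused whole. The fingers move at their own pace and stop on an object; "newtons" is the grip in N (left out, the last holds). Time passes only in rows, so rows that repeat a pose let the fingers close. It gives the time, the measured TCP pose, the force, the opening and the grip force at its end, in the units of the state.
- bot.read_state(): the state, without advancing time (a new reading comes with each control period).
- bot.read_camera(name): name is "scene" or "top" or "wrist"; returns a dict with "color" (384x512x3 uint8, red, green, blue), "depth" (384x512 float32, m along the optical axis (not along the pixel's ray), 0 where there is no reading), "mtx" (3x3 intrinsics, pixels), "k1" (the pictures are not rectified: a ray, as slopes to the right and down, at radius r is drawn at 1 + k1 r^2 times it, then the intrinsics apply), "eye" and "rotation" of the camera in the world. Camera axes: x right, y up, looking along -z (the intrinsics and any distortion apply to the point x, -y, -z); pixel columns grow to the right and rows downward; lengths in m; the calibration is good to about 2 mm. A picture is of the moment at which its call begins.
- bot.finish_job(): hands the job in; it is judged then, once.
The state is a dict: "time": time; "q": joint angles; "joint_vel": joint speeds; "joint_torque": joint torques, N m; "tool_pos": TCP position; "tcp_rot": TCP orientation; "wrist_force": force on the tool from outside, world axes, zero at the start; "torque": the same for the moment, N m; "width": opening from 0.0 (shut) to 1.0 (fully open); "grip_force": force on a finger pad.
Only numpy, scipy, OpenCV 4.12 (cv2) and the standard library are available. Lean on these libraries where they do the work, as an engineer would, in place of code of your own. Each camera call takes 0.05 s, during which the arm holds its last target. There are 200 camera calls.

TASK

Lay the stepped wooden block flat, right way up, in the middle of the vise board between the two jaws (either way round), then slide the moving jaw fully shut so that the block is held square between the jaws. Then stand the bridge gauge upright across the block, both legs flat on the board, with its sprung foot well on the lower step, so that it reads the step's thickness; set it down gently, let go, and leave the bowl, the plain offcut and the screwdriver alone.

Things in the scene. Friction and masses are not known exactly. Their poses are not given: they have to be found in the camera images.
- bed: Vise board fixed to the bench: wood slab 180 mm (its x) by 300 mm (its y), 18 mm thick; origin at the centre of its underside, z up, top face at z = 18 mm. A fixed dark wood jaw (50 wide in x, 25 in y, 24 high) stands on it near the +y end, gripping face at y = +105 mm. The moving jaw slides along y at x = 0, facing it.
- jaw (a joint): Moving jaw's travel, m: 0 = open (its gripping face at y = -100 mm in the board's frame, 205 mm from the fixed jaw), growing as it slides to +y and closes, 75 mm at most. Starts at 0 to 25 mm. No screw: it slides with about 4 N of friction and stays where it is left. Shut on the 150 mm block it reads about 55 mm.
- jaw_post (a point): Centre of the top, 78 mm above the bench, of the moving jaw's upright wooden grip post (18 mm in the board's x, 20 mm in its y, 36 mm tall). It stands on the dark jaw block, 50 wide, 30 long, 24 high, whose gripping face is 17 mm towards +y from the post's centre. Axes as the board's.
- block: Planed light-wood workpiece with a half-lap step, 150 mm long (its x), 44 mm wide (its y); full height 48 mm from x = -75 to +5 mm, lower step (the lap) 26 mm high from x = +5 to +75 mm. Origin at the centre of its underside, z up. About 0.12 to 0.24 kg, centre of mass at x = -11 mm. Starts flat on the bench, step up.
- lap (a point): Centre of the top of the block's lower step: 40 mm along +x from the block's origin, 26 mm above its underside. Axes as the block's.
- gauge: Bridge gauge, 0.45 kg: two aluminium legs (20 mm in x, 50 in y, 70 high, 90 clear between them) joined by a crossbar (130 long in x, underside at 70 mm); on its middle a square black grip 30 by 30 mm, 86 to 150 mm above the soles. Origin midway between the legs at sole level, z up. The sprung foot hangs at the middle. Starts standing on the bench.
- foot (a joint): The reading: height of the gauge's sprung foot above its soles, m. The foot is a steel disc 18 mm across on a rod, free to rise to 55 mm; a light spring (15 N/m; 1.2 N down at 0, 1.6 N at 26 mm, own weight included) keeps it at 0 until it rests on something. The gauge's weight is enough to push it up.
- foot_tip (a point): Centre of the underside of the gauge's sprung foot. Axes as the gauge's.
- bowl: Bystander: turned wooden bowl, 140 mm across, 65 mm high, standing beyond the board. Origin at the centre of its underside.
- offcut: Bystander: plain wooden offcut without a step, 120 by 44 by 48 mm, lying beyond the board. Origin at the centre of its underside.
- driver: Bystander: screwdriver lying beyond the board. Origin under its middle.

How it is judged:
On the way, in this order (a step that is already met when the one before it is completed fails the run):
1. the block lies flat, step up, on the board between the jaws, within 20 mm of the board's middle line (z of block in the frame of bed between 0.0155 and 0.0205 m and angle between block's own z axis and vertical below 0.05 rad and x of block in the frame of bed between -0.02 and 0.02 m and y of block in the frame of bed between -0.03 and 0.045 m and angle between the x axis of block and the y axis of bed, either way round below 0.35 rad), for 0.2 s.
2. the moving jaw is shut on the block, which lies square between the jaws (z of block in the frame of bed between 0.0155 and 0.0205 m and angle between block's own z axis and vertical below 0.05 rad and x of block in the frame of bed between -0.02 and 0.02 m and y of block in the frame of bed between -0.03 and 0.045 m and angle between the x axis of block and the y axis of bed, either way round below 0.06 rad and value of joint jaw between 0.0515 and 0.058 m), for 0.2 s.
3. the gauge stands on the board with its foot on the step and reads the step's thickness (angle between gauge's own z axis and vertical below 0.04 rad and z of gauge in the frame of bed between 0.0155 and 0.0205 m and value of joint foot between 0.0245 and 0.0275 m and x of foot_tip in the frame of block between 0.014 and 0.066 m and y of foot_tip in the frame of block between -0.016 and 0.016 m), for 0.2 s.
At the end, for the whole second after the job is handed in: Block flat, step up, within 20 mm of the board's middle line, square within 0.06 rad, jaw at 51.5 to 58 mm. Gauge upright within 0.04 rad, soles on the board, foot's centre over the lower step (block x 14 to 66 mm, y within 16 mm), reading 24.5 to 27.5 mm. All at rest (all of step 2 and all of step 3 and linear speed of each of gauge, block below 0.02 m/s and velocity of joint foot between -0.02 and 0.02 m/s); the robot touches nothing.
It fails at once if the gauge is dropped onto the board (lands faster than 0.4 m/s) (contact force between gauge and bed above 0.5 N and linear speed of gauge above 0.4 m/s).
It fails at once if the gauge is pressed onto the board or the block with more than 80 N (contact force between gauge and bed above 80 N or contact force between gauge and block above 80 N).
It fails at once if the bowl is moved more than 30 mm (distance of bowl from where it was at the start of the episode above 0.03 m).
It fails at once if the plain offcut is moved more than 30 mm (distance of offcut from where it was at the start of the episode above 0.03 m).
It fails at once if the screwdriver is moved more than 30 mm (distance of driver from where it was at the start of the episode above 0.03 m).
It also fails if it takes over 67 s, if anything falls off the work surface, if the arm or the gripper's body presses on something with over 40 N, if the wrist force passes 120 N, or if a joint passes its speed limit or range.

## Working session

There is one attempt and no reset: what is moved stays moved. The work goes in short steps, Python scripts to look and compute and a tool call to move; the robot and the scene stay as the last step left them, time stands still between calls to the robot, and variables do not carry over. Pictures are saved under pics/ and viewed, at most 10 in all, crops included, and the job is handed in when it is done.

Besides the shell and the picture viewer there is one more tool, called after ">>>" as name(argument=value, ...), one argument or row to a line, values as JSON. drive_tool: Moves the arm, as the interface text tells. Shift numbers are shares of 0.5 m and turn numbers shares of 180 degrees, none past 1 either way. Its arguments: {"type":"object","properties":{"claw":{"type":"array","items":{"type":"number"}},"slide":{"type":"array","items":{"type":"array","items":{"type":"number"}}},"yaw":{"type":"array","items":{"type":"number"}},"newtons":{"type":"number"}},"required":["claw","slide","yaw"]}

```bash
mkdir -p pics; cat > h.py <<'E'
import numpy as np, cv2
from workcell import bot
def cloud(c):
    K=np.array(c["mtx"],float);d=c["depth"];h,w=d.shape
    u,v=np.meshgrid(np.arange(w),np.arange(h))
    p=np.stack([u,v],-1).reshape(-1,1,2).astype(np.float64)
    n=cv2.undistortPoints(p,K,np.array([c["k1"],0,0,0,0.])).reshape(h,w,2)
    P=np.stack([n[...,0]*d,-n[...,1]*d,-d],-1)
    W=P@np.array(c["rotation"]).T+np.array(c["eye"])
    W[d==0]=np.nan
    return W
def save(c,n): cv2.imwrite("pics/"+n,c["color"][...,::-1])
E
python3 - <<'E'
from h import *
s=bot.read_state();print(s)
for n in("top","scene"):
    c=bot.read_camera(n);save(c,n+"0.png");np.save(n+"0.npy",cloud(c));print(n,c["eye"],c["k1"],np.round(c["rotation"],3).tolist())
    np.save(n+"0c.npy",c["color"])
E
```

```text
{'time': 0.0, 'q': array([ 1.25809185e+00,  2.64763589e-01,  1.60540711e+00,  2.37937423e-05,
        1.27370247e+00, -3.68623758e-02]), 'joint_vel': array([ 0.0003411 , -0.00013858,  0.00048536, -0.00029004, -0.0002243 ,
        0.00028727]), 'joint_torque': array([-1.08584380e-03, -5.15105438e+01, -3.67321265e+01, -1.87051201e-04,
        1.25105929e-02,  5.86309774e-07]), 'tool_pos': array([0.1837058 , 0.64915309, 0.40333667]), 'tcp_rot': array([-0.43187237, -3.11134151,  0.00352097]), 'wrist_force': array([ 0.00891333, -0.05304561,  0.07536827]), 'torque': array([ 0.00374616, -0.03847204,  0.01597029]), 'grip_force': 0.0, 'width': 1.0039334980831156}Traceback (most recent call last):
  File "<stdin>", line 4, in <module>
  File "h.py", line 9, in cloud
    W=P@np.array(c["rotation"]).T+np.array(c["eye"])
      ~~~~~~~~~~~~~~~~~~~~~~~~~~~^~~~~~~~~~~~~~~~~~~
ValueError: operands could not be broadcast together with shapes (384,512) (3,)
```

```bash
sed -i 's/np.array(c\["rotation"\]).T/cv2.Rodrigues(np.array(c["rotation"],float))[0].T/' h.py
python3 - <<'E'
from h import *
for n in("top","scene"):
    c=bot.read_camera(n);save(c,n+"0.png");print(n,c["eye"],c["k1"],c["rotation"]);W=cloud(c);np.save(n+"0.npy",W)
    np.save(n+"0c.npy",c["color"]);print(np.nanpercentile(W.reshape(-1,3),[1,10,50,90,99],axis=0).round(3))
E
```

```text
top [0.44339372 0.00549061 1.2461217 ] 0.0206582307698571 [ 0.1249002  -0.10483655 -1.59602842]
[[ 0.152 -0.997 -0.76 ]
 [ 0.237 -0.557 -0.75 ]
 [ 0.627  0.017  0.   ]
 [ 1.43   0.596  0.015]
 [ 1.599  1.042  0.089]]
scene [1.14869406 0.48267151 0.91881011] 0.028060451675450668 [0.36615817 0.81756729 2.1409359 ]
[[-1.894e+00 -1.993e+00 -7.570e-01]
 [-4.690e-01 -1.260e+00 -7.480e-01]
 [ 5.130e-01 -1.480e-01 -1.000e-03]
 [ 9.510e-01  4.580e-01  4.500e-02]
 [ 1.293e+00  6.410e-01  3.100e-01]]
```

View pics/top0.png

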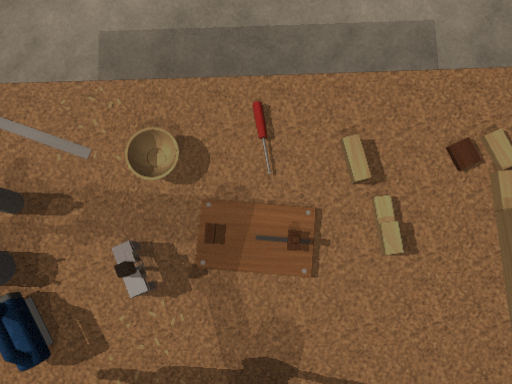

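View pics/scene0.png

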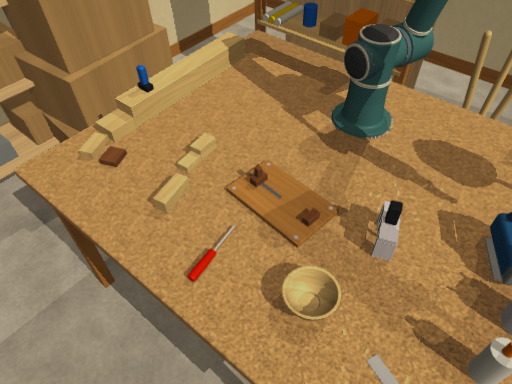

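The top view shows the board at about (258,238), with the fixed jaw at (215,233) and the moving jaw's post at (297,240). The stepped block is at (389,225), low end up. The gauge is at (130,270), the offcut at (357,158), the bowl at (153,154) and the screwdriver at (263,135). Next I measure each of them.

```bash
cat > m.py <<'E'
from h import *
W=np.load("top0.npy");C=np.load("top0c.npy")
def reg(n,u0,u1,v0,v1,z0,z1):
    P=W[v0:v1,u0:u1].reshape(-1,3);P=P[(P[:,2]>z0)&(P[:,2]<z1)]
    r=cv2.minAreaRect((P[:,:2]*1000).astype(np.float32))
    ang=np.array(cv2.boxPoints(r));e=[ang[1]-ang[0],ang[2]-ang[1]];e=max(e,key=np.linalg.norm)
    print(n,len(P),"c",np.round(r[0],1),"size",np.round(sorted(r[1]),1),"long dir deg",round(np.degrees(np.arctan2(e[1],e[0]))%180,2),"zmed",np.median(P[:,2]).round(4),"mean",(P.mean(0)*1000).round(1))
reg("bench",60,110,170,230,-.05,.05)
reg("board",190,325,190,285,.012,.024)
reg("fixjaw",200,230,220,250,.036,.05)
reg("movjaw",280,312,225,255,.037,.05)
reg("post",280,312,225,255,.07,.085)
reg("block all",370,410,190,260,.02,.06)
reg("block hi",370,410,190,260,.042,.06)
reg("block lo",370,410,190,260,.02,.032)
reg("offcut",338,376,130,188,.042,.055)
reg("gauge grip",110,155,235,300,.142,.165)
reg("gauge bar",110,155,235,300,.06,.1)
reg("bowl",120,185,120,185,.055,.075)
reg("driver",248,280,95,180,.008,.05)
E
python3 m.py
python3 - <<'E'
import cv2
i=cv2.imread("pics/top0.png")
a=cv2.resize(i[185:305,100:420],None,fx=2.5,fy=2.5,interpolation=cv2.INTER_CUBIC);cv2.imwrite("pics/crop0.png",a)
E
```

```text
bench 2986 c [620.3 472.2] size [135.  166.1] long dir deg 1.55 zmed 0.0009 mean [619.6 471.5   0.9]
board 7562 c [506.6  20.6] size [182.6 300.6] long dir deg 83.75 zmed 0.0187 mean [505.2  19.9  18.6]
fixjaw 206 c [518.9 137.2] size [25.5 51.4] long dir deg 175.94 zmed 0.043 mean [519. 137.  43.]
movjaw 176 c [495.5 -76.6] size [30.2 52.1] long dir deg 174.01 zmed 0.0428 mean [494.4 -75.   42.4]
post 63 c [495.7 -78.9] size [17.4 19.6] long dir deg 176.76 zmed 0.0782 mean [495.9 -78.7  77.6]
block all 1136 c [ 529.8 -317.8] size [ 48.8 152.3] long dir deg 5.96 zmed 0.0435 mean [ 525.2 -315.1   37.8]
block hi 585 c [ 493.6 -321.5] size [48.  80.1] long dir deg 6.84 zmed 0.0481 mean [ 492.9 -320.1   48.1]
block lo 510 c [ 530.6 -315.8] size [ 45.3 150.2] long dir deg 5.19 zmed 0.026 mean [ 564.6 -310.5   26. ]
offcut 786 c [ 703.9 -245.7] size [ 45.7 120.1] long dir deg 12.75 zmed 0.0483 mean [ 703.3 -245.    48.3]
gauge grip 178 c [434.9 326.5] size [29.9 29.9] long dir deg 111.63 zmed 0.1505 mean [434.5 325.5 150.3]
gauge bar 914 c [435.1 325.8] size [ 49.1 130.1] long dir deg 21.46 zmed 0.0866 mean [434.3 322.5  85.4]
bowl 668 c [726.6 278.8] size [136.3 137. ] long dir deg 0.36 zmed 0.0646 mean [731.8 282.8  64. ]
driver 426 c [773.5 -11.4] size [ 33.1 200.3] long dir deg 9.63 zmed 0.0223 mean [799.8  -2.3  21.6]
```

View pics/crop0.png

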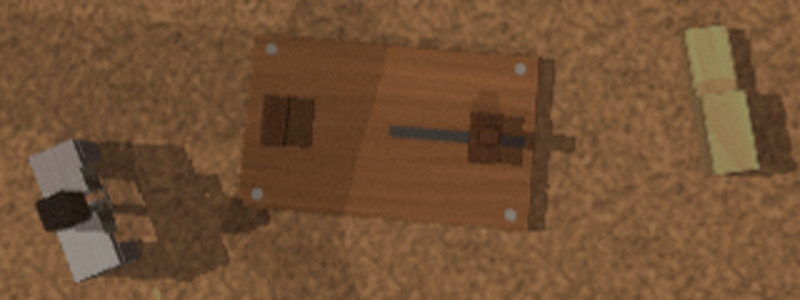

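>>> drive_tool(
  claw=[85, 85, 85, 85, 85, 85, 85, 85],
  slide=[
    [0.4, -0.5, 0],
    [0.4, -0.5, 0],
    [0.4, -0.5, 0],
    [0.4, -0.5, 0],
    [0.4, -0.5, 0],
    [0.4, -0.5, 0],
    [0.4, -0.5, 0],
    [0.4, -0.5, 0],
  ],
  yaw=[-0.3, -0.3, -0.3, -0.3, -0.3, -0.3, -0.3, -0.3],
  newtons=40,
)

```text
time: 0.82
tool_pos: [0.3852, 0.3967, 0.4044]
tcp_rot: [1.806, 2.569, -0.001]
wrist_force: [0.5, -0.3, 0.4]
width: 0.986
grip_force: 0.0
```

```bash
cat >> h.py <<'E'
def st():
    s=bot.read_state();R=cv2.Rodrigues(np.array(s["tcp_rot"]))[0]
    print("t",round(s["time"],2),"pos",(s["tool_pos"]*1000).round(1),"yaw",np.degrees(np.arctan2(R[1,1],R[0,1])).round(2),"z",R[:,2].round(4),"F",s["wrist_force"].round(1),"w",round(s["width"]*85.4,1),"g",round(s["grip_force"],1),"q",s["q"].round(2))
E
python3 -c "
from h import *
st();print(bot.tip_reach)"
```

```text
t 0.82 pos [385.2 396.7 404.4] yaw 19.8 z [ 4.0e-04 -1.3e-03 -1.0e+00] F [ 0.5 -0.3  0.4] w 84.2 g 0.0 q [ 0.76  0.03  1.87 -0.    1.24  0.41]
0.1734
```

>>> drive_tool(
  claw=[85, 85, 85, 85, 85, 85, 85, 85],
  slide=[
    [0.19, -0.62, 0],
    [0.19, -0.62, 0],
    [0.19, -0.62, 0],
    [0.19, -0.62, 0],
    [0.19, -0.62, 0],
    [0.19, -0.62, 0],
    [0.19, -0.62, 0],
    [0.19, -0.62, 0],
  ],
  yaw=[-0.28, -0.28, -0.28, -0.28, -0.28, -0.28, -0.28, -0.28],
)

```text
time: 1.48
tool_pos: [0.4789, 0.0868, 0.4046]
tcp_rot: [2.728, 1.557, -0.0]
wrist_force: [0.8, 0.6, 0.4]
width: 0.999
grip_force: 0.0
```

>>> drive_tool(
  claw=[85, 85, 85, 85, 85, 85, 85, 85],
  slide=[
    [0.07, -0.62, -0.1],
    [0.07, -0.62, -0.1],
    [0.07, -0.62, -0.1],
    [0.07, -0.62, -0.1],
    [0.07, -0.62, -0.1],
    [0.07, -0.62, -0.1],
    [0.07, -0.62, -0.1],
    [0.07, -0.62, -0.1],
  ],
  yaw=[-0.296, -0.296, -0.296, -0.296, -0.296, -0.296, -0.296, -0.296],
)

```text
time: 2.15
tool_pos: [0.5134, -0.2242, 0.3537]
tcp_rot: [3.136, 0.166, -0.001]
wrist_force: [0.3, 0.5, 0.2]
width: 0.995
grip_force: 0.0
```

```bash
python3 - <<'E'
from h import *
st();c=bot.read_camera("wrist");save(c,"wrist1.png");W=cloud(c).reshape(-1,3)
def fit(n,z0,z1,P):
    P=P[(P[:,2]>z0)&(P[:,2]<z1)&(np.abs(P[:,0]-.53)<.12)&(np.abs(P[:,1]+.31)<.08)]
    if len(P)<20: print(n,len(P));return
    r=cv2.minAreaRect((P[:,:2]*1000).astype(np.float32));print(n,len(P),np.round(r[0],1),np.round(r[1],1),round(r[2],2))
fit("hi",.045,.055,W);fit("lo",.0235,.0275,W);fit("all",.0235,.055,W)
W=np.load("top0.npy").reshape(-1,3)
fit("hi",.0455,.055,W);fit("lo",.0245,.0275,W)
st()
E
```

```text
t 2.15 pos [ 513.4 -224.2  353.7] yaw -83.93 z [-7.e-04 -1.e-03 -1.e+00] F [0.3 0.5 0.2] w 85.0 g 0.0 q [-0.46  0.09  1.91 -0.    1.15  1.01]
hi 4875 [ 557.4 -301.7] [216.1  60.2] 19.35
lo 4177 [ 565.2 -307.4] [205.  76.] 19.37
all 10185 [ 560.1 -309.1] [216.2  76.1] 19.31
hi 536 [ 555.3 -298.6] [215.9  59.4] 18.96
lo 238 [ 559.1 -306.1] [197.4  73.1] 18.34
t 2.2 pos [ 513.6 -226.4  353.1] yaw -84.01 z [-0.0011 -0.0031 -1.    ] F [ 1.7 -3.1  0.3] w 85.2 g 0.0 q [-0.46  0.09  1.91 -0.    1.15  1.01]
```

View pics/wrist1.png

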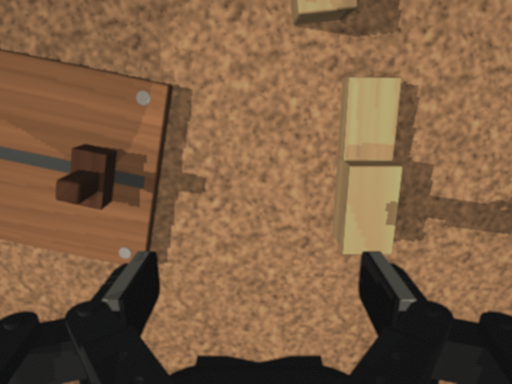

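The wrist view shows the block on the right, with the high part at about (370,208) and the lap at (372,120). The offcut is at the top edge, and it got into the fit. I'll refit without it.

```bash
python3 - <<'E'
from h import *
c=bot.read_camera("wrist");W1=cloud(c).reshape(-1,3)
def fit(n,z0,z1,P):
    P=P[(P[:,2]>z0)&(P[:,2]<z1)&(P[:,0]>.43)&(P[:,0]<.615)&(np.abs(P[:,1]+.31)<.05)]
    r=cv2.minAreaRect((P[:,:2]*1000).astype(np.float32));print(n,len(P),np.round(r[0],1),np.round(r[1],1),round(r[2],2),P[:,2].mean())
for W in (W1,np.load("top0.npy").reshape(-1,3)):
    fit("hi",.0455,.055,W);fit("lo",.0245,.0275,W);fit("all",.02,.055,W)
st()
E
```

```text
hi 4482 [ 496.9 -323. ] [80.2 44.5] 6.0 0.04826189476786913
lo 4093 [ 532.4 -319.3] [148.3  45. ] 6.31 0.026281485960384182
all 9709 [ 531.5 -319.3] [150.   45.1] 6.27 0.03709976959818018
hi 506 [ 493.6 -320.9] [80.  46.8] 6.59 0.04871546288921963
lo 236 [ 530.6 -315.7] [150.1  44.2] 5.58 0.025947410017711395
all 1136 [ 529.8 -317.8] [152.3  48.8] 5.96 0.03780973320325759
t 2.25 pos [ 513.5 -224.   353.4] yaw -83.79 z [-1.6e-03 -4.0e-04 -1.0e+00] F [-0.5  0.3 -0.5] w 84.9 g 0.0 q [-0.46  0.09  1.91 -0.    1.15  1.01]
```

>>> drive_tool(
  claw=[85, 85, 85, 85, 85, 85, 85, 85],
  slide=[
    [0.008, -0.1, -0.05],
    [0.008, -0.19, -0.1],
    [0.008, -0.19, -0.1],
    [0.008, -0.19, -0.17],
    [0.008, -0.19, -0.24],
    [0.008, -0.19, -0.3],
    [0.008, -0.19, -0.332],
    [0.008, -0.19, -0.332],
  ],
  yaw=[0, 0, 0, 0, 0, 0, 0, 0],
)

```text
time: 2.92
tool_pos: [0.5154, -0.313, 0.1835]
tcp_rot: [-3.13, -0.18, 0.012]
wrist_force: [-0.9, 0.2, 0.0]
width: 0.997
grip_force: 0.0
```

>>> drive_tool(
  claw=[30, 30, 30, 30, 30, 30, 30, 30],
  slide=[
    [0, 0, 0],
    [0, 0, 0],
    [0, 0, 0],
    [0, 0, 0],
    [0, 0, 0],
    [0, 0, 0],
    [0, 0, 0],
    [0, 0, 0],
  ],
  yaw=[0, 0, 0, 0, 0, 0, 0, 0],
  newtons=50,
)

```text
time: 3.58
tool_pos: [0.5192, -0.3162, 0.1915]
tcp_rot: [3.134, 0.179, 0.007]
wrist_force: [-0.0, 1.0, 7.1]
width: 0.509
grip_force: 53.6
```

```bash
python3 -c "
from h import *
st()"
```

```text
t 3.58 pos [ 519.2 -316.2  191.5] yaw -83.47 z [ 0.0044 -0.0027 -1.    ] F [-0.   1.   7.1] w 43.5 g 53.6 q [-0.59  0.35  1.92  0.    0.86  0.87]
```

>>> drive_tool(
  claw=[30, 30, 30, 30, 30, 30, 30, 30],
  slide=[
    [0, 0, 0.06],
    [0, 0, 0.14],
    [0, 0, 0.22],
    [0, 0.05, 0.27],
    [0, 0.1, 0.27],
    [0, 0.17, 0.27],
    [0, 0.24, 0.27],
    [0, 0.3, 0.27],
  ],
  yaw=[0, 0, 0, 0.03, 0.06, 0.09, 0.12, 0.15],
)

```text
time: 4.25
tool_pos: [0.5172, -0.1638, 0.3244]
tcp_rot: [-3.006, -0.912, -0.001]
wrist_force: [0.7, 0.2, -1.9]
width: 0.507
grip_force: 52.8
```

>>> drive_tool(
  claw=[30, 30, 30, 30, 30, 30, 30, 30],
  slide=[
    [0, 0.07, 0],
    [0, 0.14, 0],
    [0, 0.21, 0],
    [0, 0.28, 0],
    [0, 0.33, 0],
    [0, 0.37, 0],
    [0, 0.38, 0],
    [0, 0.38, 0],
  ],
  yaw=[0.03, 0.07, 0.11, 0.15, 0.19, 0.23, 0.26, 0.28],
)

```text
time: 4.92
tool_pos: [0.5173, 0.0264, 0.3241]
tcp_rot: [-2.328, -2.109, -0.001]
wrist_force: [1.3, 0.2, -1.4]
width: 0.503
grip_force: 52.8
```

>>> drive_tool(
  claw=[30, 30, 30, 30, 30, 30],
  slide=[
    [0, 0, 0],
    [0, 0, 0],
    [0, 0, 0],
    [0, 0, 0],
    [0, 0, 0],
    [0, 0, 0],
  ],
  yaw=[0, 0, 0, 0, 0, 0],
)

```text
time: 5.42
tool_pos: [0.5178, 0.0241, 0.3237]
tcp_rot: [-2.337, -2.099, -0.0]
wrist_force: [-0.6, -0.0, -2.5]
width: 0.51
grip_force: 52.8
```

```bash
python3 - <<'E'
from h import *
st();c=bot.read_camera("top");save(c,"top2.png");W=cloud(c);np.save("top2.npy",W)
c=bot.read_camera("wrist");save(c,"wrist2.png");np.save("wrist2.npy",cloud(c));st()
a=np.hstack([cv2.imread("pics/top2.png")[150:330,150:380],]);b=cv2.imread("pics/wrist2.png")
a=cv2.resize(a,(490,384));b=b[:, :];cv2.imwrite("pics/both2.png",cv2.resize(np.hstack([a,b]),(800,307)))
E
```

```text
t 5.42 pos [517.8  24.1 323.7] yaw -6.15 z [-0.  0. -1.] F [-0.6 -0.  -2.5] w 43.5 g 52.8 q [-0.    0.03  2.02  0.    1.09  0.11]
t 5.52 pos [517.8  24.2 323.6] yaw -6.13 z [-1.e-04  0.e+00 -1.e+00] F [ 0.6 -0.6 -1.9] w 43.1 g 52.8 q [-0.    0.03  2.02  0.    1.09  0.11]
```

View pics/both2.png

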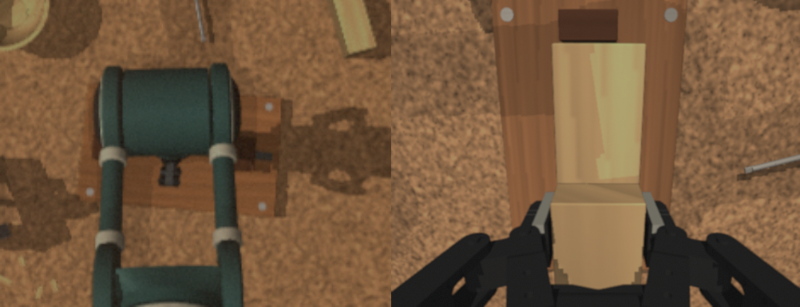

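The block is held level, with the lap towards the fixed jaw and the jaw visible beyond it at about (588,25). Next I measure the block against the jaw in the wrist cloud.

```bash
python3 - <<'E'
from h import *
W=np.load("wrist2.npy").reshape(-1,3)*1000
a=np.radians(83.8);ey=np.array([np.cos(a),np.sin(a)]);ex=np.array([ey[1],-ey[0]]);o=np.array([506.6,20.6])
B=np.c_[(W[:,:2]-o)@ex,(W[:,:2]-o)@ey,W[:,2]]
def rep(n,m):
    P=B[m];r=cv2.minAreaRect(P[:,:2].astype(np.float32));print(n,len(P),"x",np.percentile(P[:,0],[1,50,99]).round(1),"y",np.percentile(P[:,1],[1,50,99]).round(1),"z",np.percentile(P[:,2],[5,50,95]).round(1),"rect",np.round(r,2) if 0 else [np.round(q,2) for q in r])
ok=np.isfinite(B[:,2])&(abs(B[:,0])<60)&(abs(B[:,1])<170)
rep("lap",ok&(B[:,2]>150)&(B[:,2]<165)&(B[:,1]>25))
rep("jaw",ok&(B[:,2]>39)&(B[:,2]<46))
W2=np.isfinite(B[:,2])&(B[:,2]>15)&(B[:,2]<22)&(abs(B[:,0])<95)&(abs(B[:,1])<155)
rep("board",W2)
print("tool in board",[(np.array([517.8,24.1])-o)@e for e in(ex,ey)])
E
```

```text
lap 18624 x [-10.7  10.7  32.2] y [25.8 60.9 89.9] z [157.3 158.3 159.3] rect [array([10.74, 57.76]), array([65.72, 44.45]), np.float64(89.62)]
jaw 3005 x [-22.2   2.5  26.7] y [102.9 115.5 127.9] z [41.  42.3 43.5] rect [array([  2.07, 115.44]), array([50.05, 25.39]), np.float64(0.11)]
board 32083 x [-86.5 -38.2  90.6] y [-77.4  65.  139.6] z [17.2 18.3 19.6] rect [array([ 2.03, -5.56]), array([180.99, 292.96]), np.float64(0.02)]
tool in board [np.float64(10.756493051518785), np.float64(4.689121157810552)]
```

>>> drive_tool(
  claw=[30, 30, 30, 30, 30, 30, 30, 30],
  slide=[
    [-0.017, 0.021, 0],
    [-0.017, 0.021, -0.06],
    [-0.017, 0.021, -0.12],
    [-0.017, 0.021, -0.17],
    [-0.017, 0.021, -0.2],
    [-0.017, 0.021, -0.21],
    [-0.017, 0.021, -0.22],
    [-0.017, 0.021, -0.224],
  ],
  yaw=[0, 0, 0, 0, 0, 0, 0, 0],
)

```text
time: 6.18
tool_pos: [0.5094, 0.0352, 0.2118]
tcp_rot: [2.336, 2.1, 0.0]
wrist_force: [-0.3, 0.4, -1.5]
width: 0.508
grip_force: 52.7
```

>>> drive_tool(
  claw=[30, 30, 30, 30],
  slide=[
    [0, 0, 0],
    [0, 0, 0],
    [0, 0, -0.002],
    [0, 0, -0.002],
  ],
  yaw=[0, 0, 0, 0],
)

```text
time: 6.52
tool_pos: [0.5098, 0.035, 0.2116]
tcp_rot: [2.335, 2.1, 0.002]
wrist_force: [-0.5, 0.0, -1.7]
width: 0.503
grip_force: 52.7
```

```bash
python3 -c "
from h import *
st()"
```

```text
t 6.52 pos [509.8  35.  211.6] yaw -6.09 z [ 0.0018  0.     -1.    ] F [-0.5  0.  -1.7] w 43.0 g 52.7 q [ 0.02  0.16  2.12 -0.    0.86  0.13]
```

>>> drive_tool(
  claw=[30, 30, 30, 30, 30],
  slide=[
    [0, 0, -0.002],
    [0, 0, -0.002],
    [0, 0, -0.004],
    [0, 0, -0.004],
    [0, 0, -0.004],
  ],
  yaw=[0, 0, 0, 0, 0],
)

```text
time: 6.93
tool_pos: [0.5095, 0.0349, 0.2095]
tcp_rot: [2.336, 2.1, 0.0]
wrist_force: [-2.4, -0.6, 4.7]
width: 0.507
grip_force: 53.3
```

Contact, as the force rose by about 6 N. I release here and go up.

>>> drive_tool(
  claw=[80, 80, 80, 80, 80, 80],
  slide=[
    [0, 0, 0],
    [0, 0, 0],
    [0, 0, 0],
    [0, 0, 0],
    [0, 0, 0],
    [0, 0, 0],
  ],
  yaw=[0, 0, 0, 0, 0, 0],
)

```text
time: 7.43
tool_pos: [0.5093, 0.035, 0.2086]
tcp_rot: [-2.336, -2.1, 0.0]
wrist_force: [-0.0, -0.1, 0.2]
width: 0.937
grip_force: 0.0
```

>>> drive_tool(
  claw=[80, 80, 80, 80, 80, 80, 80, 80],
  slide=[
    [0, 0, 0.05],
    [0, 0, 0.12],
    [0, 0, 0.2],
    [-0.01, -0.06, 0.24],
    [-0.02, -0.13, 0.24],
    [-0.027, -0.19, 0.24],
    [-0.027, -0.23, 0.24],
    [-0.027, -0.23, 0.24],
  ],
  yaw=[0, 0, 0, 0, 0, 0, 0, 0],
)

```text
time: 8.1
tool_pos: [0.4957, -0.0829, 0.3292]
tcp_rot: [2.338, 2.096, -0.001]
wrist_force: [0.0, -0.2, 0.8]
width: 0.937
grip_force: 0.0
```

```bash
cat > b.py <<'E'
from h import *
import sys
st();c=bot.read_camera("wrist");save(c,sys.argv[1]);W=cloud(c).reshape(-1,3)*1000;st()
a=np.radians(83.8);ey=np.array([np.cos(a),np.sin(a)]);ex=np.array([ey[1],-ey[0]]);o=np.array([506.6,20.6])
B=np.c_[(W[:,:2]-o)@ex,(W[:,:2]-o)@ey,W[:,2]]
def rep(n,z0,z1,y0=-170,y1=170,xm=60):
    P=B[np.isfinite(B[:,2])&(abs(B[:,0])<xm)&(B[:,1]>y0)&(B[:,1]<y1)&(B[:,2]>z0)&(B[:,2]<z1)]
    if len(P)<20:print(n,len(P));return
    r=cv2.minAreaRect(P[:,:2].astype(np.float32));print(n,len(P),[np.round(q,2) for q in r],"z",np.percentile(P[:,2],50).round(1))
rep("post",73,83,-140,-50,40);rep("movjaw",39,46,-150,-45,40);rep("blk hi",62,70,-60,60);rep("lap",41.5,46.5,10,104,30);rep("fixjaw",39.5,44,106,150);rep("board",15,21,-155,155,95)
E
python3 b.py w3.png
```

```text
t 8.1 pos [495.7 -82.9 329.2] yaw -6.26 z [ 0.001  -0.0017 -1.    ] F [ 0.  -0.2  0.8] w 80.0 g 0.0 q [-0.21 -0.    2.05 -0.    1.09 -0.1 ]
t 8.15 pos [495.7 -81.5 328.8] yaw -6.27 z [ 4.e-04 -1.e-04 -1.e+00] F [ 0.8  0.1 -0.2] w 80.0 g 0.0 q [-0.21 -0.    2.05 -0.    1.09 -0.1 ]
post 763 [array([   1.5 , -101.42]), array([20.68, 17.83]), np.float64(89.78)] z 77.9
movjaw 1764 [array([  1.47, -98.95]), array([50.  , 29.74]), np.float64(0.1)] z 42.2
blk hi 8165 [array([  1.18, -14.01]), array([71.01, 44.52]), np.float64(89.8)] z 66.3
lap 0
fixjaw 0
board 39938 [array([  1.74, -59.32]), array([184.36, 180.52]), np.float64(89.93)] z 18.4
```

View pics/w3.png

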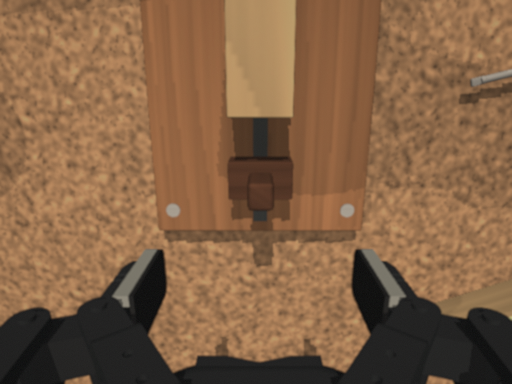

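The block sits flat, centred and square between the jaws. The moving jaw is at (260,180) and its post at (260,190). Next I grip the post.

>>> drive_tool(
  claw=[60, 60, 60, 60, 60, 60, 60, 60],
  slide=[
    [0, 0, -0.04],
    [0, 0, -0.08],
    [0, 0, -0.14],
    [0, 0, -0.18],
    [0, 0, -0.205],
    [0, 0, -0.205],
    [0, 0, -0.205],
    [0, 0, -0.205],
  ],
  yaw=[0, 0, 0, 0, 0, 0, 0, 0],
)

```text
time: 8.82
tool_pos: [0.4964, -0.0795, 0.227]
tcp_rot: [2.335, 2.101, 0.001]
wrist_force: [0.5, -0.7, 0.4]
width: 0.699
grip_force: 0.0
```

>>> drive_tool(
  claw=[5, 5, 5, 5, 5, 5, 5, 5],
  slide=[
    [0, 0, 0],
    [0, 0, 0],
    [0, 0, 0],
    [0, 0, 0],
    [0, 0, 0],
    [0, 0, 0],
    [0, 0, 0],
    [0, 0, 0],
  ],
  yaw=[0, 0, 0, 0, 0, 0, 0, 0],
  newtons=40,
)

```text
time: 9.48
tool_pos: [0.4968, -0.0802, 0.2274]
tcp_rot: [2.335, 2.099, 0.003]
wrist_force: [1.6, 1.1, 6.5]
width: 0.201
grip_force: 43.4
```

```bash
python3 -c "
from h import *
st()"
```

```text
t 9.48 pos [496.8 -80.2 227.4] yaw -6.1 z [ 2.8e-03 -3.0e-04 -1.0e+00] F [1.6 1.1 6.5] w 17.1 g 43.4 q [-0.21  0.12  2.13  0.    0.89 -0.1 ]
```

>>> drive_tool(
  claw=[5, 5, 5, 5, 5, 5, 5, 5],
  slide=[
    [0.001, 0.01, 0],
    [0.0022, 0.02, 0],
    [0.0033, 0.03, 0],
    [0.0044, 0.04, 0],
    [0.0054, 0.05, 0],
    [0.0065, 0.06, 0],
    [0.0065, 0.06, 0],
    [0.0065, 0.06, 0],
  ],
  yaw=[0, 0, 0, 0, 0, 0, 0, 0],
)

```text
time: 10.15
tool_pos: [0.5001, -0.0504, 0.2274]
tcp_rot: [2.334, 2.099, 0.002]
wrist_force: [0.9, -1.3, 5.0]
width: 0.201
grip_force: 43.4
```

>>> drive_tool(
  claw=[5, 5, 5, 5, 5, 5, 5, 5],
  slide=[
    [0.0003, 0.003, 0],
    [0.0006, 0.006, 0],
    [0.0009, 0.009, 0],
    [0.0011, 0.01, 0],
    [0.0012, 0.011, 0],
    [0.0013, 0.012, 0],
    [0.0013, 0.012, 0],
    [0.0013, 0.012, 0],
  ],
  yaw=[0, 0, 0, 0, 0, 0, 0, 0],
)

```text
time: 10.82
tool_pos: [0.5007, -0.0449, 0.2274]
tcp_rot: [2.333, 2.099, 0.001]
wrist_force: [2.2, -4.7, 4.9]
width: 0.198
grip_force: 43.3
```

>>> drive_tool(
  claw=[5, 5, 5, 5, 5, 5],
  slide=[
    [0.0002, 0.002, 0],
    [0.0003, 0.003, 0],
    [0.0004, 0.004, 0],
    [0.0004, 0.004, 0],
    [0.0004, 0.004, 0],
    [0.0004, 0.004, 0],
  ],
  yaw=[0, 0, 0, 0, 0, 0],
)

```text
time: 11.32
tool_pos: [0.5009, -0.0431, 0.2274]
tcp_rot: [2.333, 2.098, 0.001]
wrist_force: [1.6, -4.9, 4.7]
width: 0.203
grip_force: 43.3
```

>>> drive_tool(
  claw=[5, 5, 5, 5, 5, 5],
  slide=[
    [0.0001, 0.001, 0],
    [0.0002, 0.002, 0],
    [0.0003, 0.003, 0],
    [0.0003, 0.003, 0],
    [0.0003, 0.003, 0],
    [0.0003, 0.003, 0],
  ],
  yaw=[0, 0, 0, 0, 0, 0],
)

```text
time: 11.82
tool_pos: [0.501, -0.042, 0.2274]
tcp_rot: [2.332, 2.098, -0.0]
wrist_force: [1.2, -6.8, 5.8]
width: 0.204
grip_force: 43.3
```

>>> drive_tool(
  claw=[5, 5, 5, 5, 5, 5],
  slide=[
    [0.0001, 0.001, 0],
    [0.0002, 0.002, 0],
    [0.0003, 0.003, 0],
    [0.0003, 0.003, 0],
    [0.0003, 0.003, 0],
    [0.0003, 0.003, 0],
  ],
  yaw=[0, 0, 0, 0, 0, 0],
)

```text
time: 12.32
tool_pos: [0.5011, -0.0415, 0.2274]
tcp_rot: [2.33, 2.098, -0.003]
wrist_force: [0.4, -13.8, 5.8]
width: 0.201
grip_force: 43.3
```

>>> drive_tool(
  claw=[5, 5, 5, 5, 5, 5],
  slide=[
    [0.0001, 0.001, 0],
    [0.0002, 0.002, 0],
    [0.0003, 0.003, 0],
    [0.0003, 0.003, 0],
    [0.0003, 0.003, 0],
    [0.0003, 0.003, 0],
  ],
  yaw=[0, 0, 0, 0, 0, 0],
)

```text
time: 12.82
tool_pos: [0.5011, -0.0411, 0.2274]
tcp_rot: [2.329, 2.098, -0.006]
wrist_force: [-0.1, -18.8, 4.9]
width: 0.197
grip_force: 43.3
```

```bash
python3 b.py w4.png
```

```text
t 12.82 pos [501.1 -41.1 227.4] yaw -5.97 z [ 0.0021 -0.0081 -1.    ] F [ -0.1 -18.8   4.9] w 16.8 g 43.3 q [-0.13  0.12  2.13 -0.01  0.89 -0.02]
t 12.87 pos [501.1 -41.1 227.4] yaw -5.97 z [ 0.0021 -0.0081 -1.    ] F [  0.5 -18.6   4.7] w 16.9 g 43.3 q [-0.13  0.12  2.13 -0.01  0.89 -0.02]
post 3008 [array([  1.44, -62.66]), array([44.7 , 22.91]), np.float64(0.0)] z 78.1
movjaw 656 [array([  1.49, -61.64]), array([50.2 , 10.77]), np.float64(1.2)] z 42.3
blk hi 25462 [array([  1.23, -11.85]), array([44.8 , 90.26]), np.float64(0.14)] z 66.3
lap 2343 [array([ 1.17, 40.54]), array([44.1 ,  8.49]), np.float64(0.08)] z 44.4
fixjaw 0
board 67771 [array([  1.87, -50.25]), array([204.73, 180.42]), np.float64(89.93)] z 18.4
```

>>> drive_tool(
  claw=[50, 50, 50, 50, 50, 50],
  slide=[
    [0, 0, 0],
    [0, 0, 0],
    [0, 0, 0],
    [0, 0, 0],
    [0, 0, 0],
    [0, 0, 0],
  ],
  yaw=[0, 0, 0, 0, 0, 0],
)

```text
time: 13.37
tool_pos: [0.5002, -0.0372, 0.2259]
tcp_rot: [-2.335, -2.101, 0.001]
wrist_force: [-0.1, -0.6, -0.9]
width: 0.587
grip_force: 0.0
```

>>> drive_tool(
  claw=[60, 60, 60, 60, 60, 60, 60, 60],
  slide=[
    [0, 0, 0.05],
    [0, 0, 0.12],
    [0, 0, 0.2],
    [0, 0, 0.27],
    [0, 0, 0.34],
    [0, 0, 0.36],
    [0, 0, 0.36],
    [0, 0, 0.36],
  ],
  yaw=[0, 0, 0, 0, 0, 0, 0, 0],
)

```text
time: 14.03
tool_pos: [0.5003, -0.0373, 0.4061]
tcp_rot: [2.335, 2.1, 0.001]
wrist_force: [-0.4, 0.4, -1.4]
width: 0.703
grip_force: 0.0
```

```bash
python3 b.py w5.png
```

```text
t 14.03 pos [500.3 -37.3 406.1] yaw -6.06 z [ 8.e-04 -1.e-04 -1.e+00] F [-0.4  0.4 -1.4] w 60.0 g 0.0 q [-0.12 -0.07  1.96  0.    1.24 -0.02]
t 14.08 pos [499.8 -37.3 404.5] yaw -6.07 z [-2.3e-03  3.0e-04 -1.0e+00] F [-0.6  0.3 -0.1] w 60.0 g 0.0 q [-0.12 -0.07  1.97  0.    1.25 -0.02]
post 427 [array([  1.82, -63.04]), array([17.17, 19.44]), np.float64(0.56)] z 77.9
movjaw 837 [array([  1.46, -61.88]), array([50.16, 30.42]), np.float64(1.07)] z 42.2
blk hi 4671 [array([  1.12, -11.44]), array([89.92, 44.21]), np.float64(89.7)] z 66.3
lap 3257 [array([ 1.56, 62.42]), array([55.41, 43.92]), np.float64(89.27)] z 44.4
fixjaw 0
board 32738 [array([  1.63, -27.24]), array([248.41, 180.9 ]), np.float64(89.79)] z 18.3
```

View pics/w5.png

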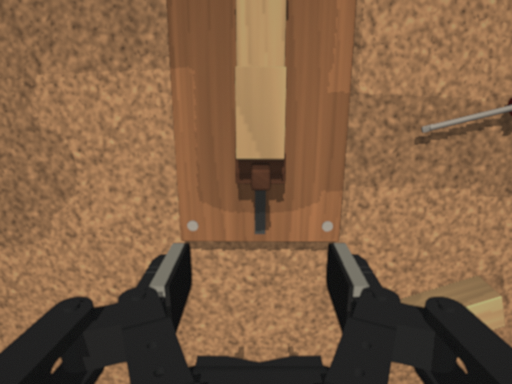

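>>> drive_tool(
  claw=[80, 80, 80, 80, 80, 80, 80, 80],
  slide=[
    [-0.11, 0.6, 0],
    [-0.11, 0.6, 0],
    [-0.11, 0.6, 0],
    [-0.11, 0.6, 0],
    [-0.11, 0.6, 0],
    [-0.11, 0.6, 0],
    [-0.11, 0.6, 0],
    [-0.11, 0.6, 0],
  ],
  yaw=[0.153, 0.153, 0.153, 0.153, 0.153, 0.153, 0.153, 0.153],
)

```text
time: 14.75
tool_pos: [0.4433, 0.2664, 0.4029]
tcp_rot: [-1.762, -2.596, 0.005]
wrist_force: [-0.3, -0.1, -0.1]
width: 0.937
grip_force: 0.0
```

>>> drive_tool(
  claw=[80, 80, 80, 80, 80],
  slide=[
    [0, 0, 0],
    [0, 0, 0],
    [0, 0, 0],
    [0, 0, 0],
    [0, 0, 0],
  ],
  yaw=[0, 0, 0, 0, 0],
)

```text
time: 15.17
tool_pos: [0.4457, 0.2611, 0.4057]
tcp_rot: [-1.772, -2.594, 0.001]
wrist_force: [0.3, 0.4, 1.6]
width: 0.939
grip_force: 0.0
```

```bash
cat > g.py <<'E'
from h import *
st();c=bot.read_camera("wrist");save(c,"w6.png");W=cloud(c).reshape(-1,3)*1000
P=W[(abs(W[:,0]-435)<110)&(abs(W[:,1]-326)<110)]
for n,a,b in(("grip",146,156),("bar",80,90)):
    Q=P[(P[:,2]>a)&(P[:,2]<b)]
    if len(Q)>20: print(n,len(Q),[np.round(q,2) for q in cv2.minAreaRect(Q[:,:2].astype(np.float32))],np.median(Q[:,2]))
st()
E
python3 g.py
```

```text
t 15.17 pos [445.7 261.1 405.7] yaw 21.34 z [-6.e-04 -6.e-04 -1.e+00] F [0.3 0.4 1.6] w 80.2 g 0.0 q [ 0.48 -0.04  1.94 -0.    1.24  0.11]
grip 2186 [array([437.54, 325.98]), array([29.7 , 30.07]), np.float64(21.52)] 150.21752842097922
bar 7049 [array([437.42, 325.69]), array([130.79,  46.72]), np.float64(21.7)] 86.40739792306317
t 15.22 pos [445.7 261.2 406. ] yaw 21.34 z [-2.e-04 -3.e-04 -1.e+00] F [-0.1 -0.5 -0.1] w 80.3 g 0.0 q [ 0.48 -0.04  1.94 -0.    1.24  0.11]
```

>>> drive_tool(
  claw=[80, 80, 80, 80, 80, 80, 80, 80],
  slide=[
    [-0.01, 0.07, 0],
    [-0.019, 0.13, 0],
    [-0.019, 0.13, 0],
    [-0.019, 0.13, -0.06],
    [-0.019, 0.13, -0.13],
    [-0.019, 0.13, -0.19],
    [-0.019, 0.13, -0.24],
    [-0.019, 0.13, -0.26],
  ],
  yaw=[0.001, 0.001, 0.001, 0.001, 0.001, 0.001, 0.001, 0.001],
)

```text
time: 15.88
tool_pos: [0.4346, 0.3254, 0.2721]
tcp_rot: [-1.765, -2.596, 0.01]
wrist_force: [-0.2, -0.7, -0.7]
width: 0.938
grip_force: 0.0
```

>>> drive_tool(
  claw=[60, 50, 15, 15, 15, 15, 15, 15],
  slide=[
    [0, 0, 0],
    [0, 0, 0],
    [0, 0, 0],
    [0, 0, 0],
    [0, 0, 0],
    [0, 0, 0],
    [0, 0, 0],
    [0, 0, 0],
  ],
  yaw=[0, 0, 0, 0, 0, 0, 0, 0],
  newtons=50,
)

```text
time: 16.55
tool_pos: [0.4366, 0.328, 0.2785]
tcp_rot: [1.764, 2.598, 0.005]
wrist_force: [-2.5, -1.1, 6.4]
width: 0.346
grip_force: 55.1
```

```bash
python3 -c "
from h import *
st()"
```

```text
t 16.55 pos [436.6 328.  278.5] yaw 21.64 z [ 0.0032  0.0019 -1.    ] F [-2.5 -1.1  6.4] w 29.6 g 55.1 q [ 0.6   0.13  2.01 -0.    1.    0.22]
```

>>> drive_tool(
  claw=[15, 15, 15, 15, 15, 15, 15, 15],
  slide=[
    [0, 0, 0.03],
    [0, 0, 0.08],
    [0, 0, 0.14],
    [0, 0, 0.2],
    [0, 0, 0.23],
    [0.02, -0.06, 0.24],
    [0.04, -0.12, 0.24],
    [0.06, -0.18, 0.24],
  ],
  yaw=[0, 0, 0, 0, 0, -0.02, -0.04, -0.06],
)

```text
time: 17.22
tool_pos: [0.4657, 0.2369, 0.3968]
tcp_rot: [2.002, 2.42, 0.001]
wrist_force: [0.7, 0.5, -4.4]
width: 0.343
grip_force: 53.8
```

>>> drive_tool(
  claw=[15, 15, 15, 15, 15, 15, 15, 15],
  slide=[
    [0.02, -0.06, 0],
    [0.04, -0.12, 0],
    [0.06, -0.18, 0],
    [0.08, -0.24, 0],
    [0.092, -0.28, 0],
    [0.097, -0.298, 0],
    [0.097, -0.298, 0],
    [0.097, -0.298, 0],
  ],
  yaw=[-0.02, -0.04, -0.06, -0.08, -0.094, -0.094, -0.094, -0.094],
)

```text
time: 17.88
tool_pos: [0.514, 0.0884, 0.3957]
tcp_rot: [-2.336, -2.099, 0.001]
wrist_force: [-0.7, 1.1, -4.7]
width: 0.345
grip_force: 53.8
```

>>> drive_tool(
  claw=[15, 15, 15, 15],
  slide=[
    [0, 0, 0],
    [0, 0, 0],
    [0, 0, 0],
    [0, 0, 0],
  ],
  yaw=[0, 0, 0, 0],
)

```text
time: 18.22
tool_pos: [0.5141, 0.0894, 0.3962]
tcp_rot: [-2.334, -2.102, -0.0]
wrist_force: [-0.2, -0.4, -5.1]
width: 0.345
grip_force: 53.8
```

```bash
python3 - <<'E'
from h import *
st();c=bot.read_camera("wrist");save(c,"w7.png");np.save("w7.npy",cloud(c));d=bot.read_camera("scene");save(d,"s7.png");np.save("s7.npy",cloud(d));st()
a=cv2.imread("pics/w7.png");b=cv2.imread("pics/s7.png")[100:292,200:456];cv2.imwrite("pics/b7.png",cv2.resize(np.hstack([a,cv2.resize(b,(512,384))]),(800,300)))
E
```

```text
t 18.22 pos [514.1  89.4 396.2] yaw -5.98 z [-0.e+00  1.e-04 -1.e+00] F [-0.2 -0.4 -5.1] w 29.5 g 53.8 q [ 0.12 -0.02  1.94  0.    1.23  0.23]
t 18.32 pos [514.2  89.1 396.2] yaw -6.02 z [ 1.e-04  1.e-04 -1.e+00] F [-0.5  0.6 -4.3] w 29.7 g 53.8 q [ 0.12 -0.02  1.94  0.    1.23  0.23]
```

View pics/b7.png

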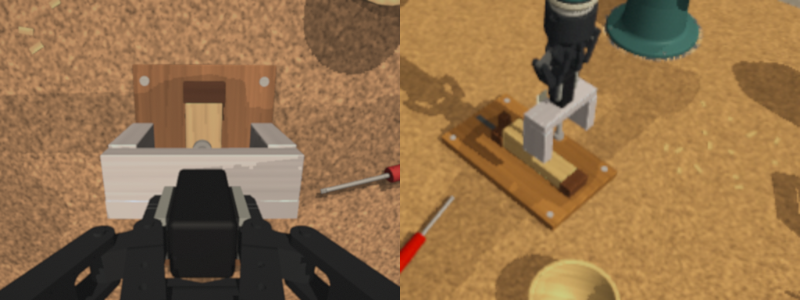

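The gauge is held upright over the lap: foot at about (203,147), block end at (203,125), fixed jaw at (203,92). Now a check of its offset and tilt.

```bash
python3 - <<'E'
from h import *
a=np.radians(83.8);ey=np.array([np.cos(a),np.sin(a)]);ex=np.array([ey[1],-ey[0]]);o=np.array([506.6,20.6])
W=np.load("w7.npy").reshape(-1,3)*1000
B=np.c_[(W[:,:2]-o)@ex,(W[:,:2]-o)@ey,W[:,2]];B=B[np.isfinite(B[:,2])]
def rep(n,z0,z1,y0,y1,xm):
    P=B[(abs(B[:,0])<xm)&(B[:,1]>y0)&(B[:,1]<y1)&(B[:,2]>z0)&(B[:,2]<z1)]
    if len(P)<20:print(n,len(P));return
    m=np.linalg.lstsq(np.c_[P[:,:2],np.ones(len(P))],P[:,2],rcond=None)[0]
    print(n,len(P),[np.round(q,2) for q in cv2.minAreaRect(P[:,:2].astype(np.float32))],np.median(P[:,2]).round(1),"slope",m[:2].round(4))
rep("bar",195,215,30,110,80);rep("fixjaw",39.5,44,95,150,40);rep("lap",41.5,46.5,40,104,30);rep("board",15,21,0,155,95)
print((np.array([514.2,89.1])-o)@ex,(np.array([514.2,89.1])-o)@ey)
E
```

```text
bar 15457 [array([-0.23, 68.18]), array([130.51,  47.47]), np.float64(0.38)] 204.0 slope [-0.0013 -0.0169]
fixjaw 1635 [array([  1.98, 111.43]), array([32.84, 50.11]), np.float64(89.97)] 42.5 slope [ 0.0007 -0.0244]
lap 2435 [array([ 0.55, 76.58]), array([54.6 , 45.65]), np.float64(89.83)] 44.2 slope [-0.0009 -0.0006]
board 13118 [array([ 2.23, 94.72]), array([106.89, 180.42]), np.float64(89.96)] 18.4 slope [0.0005 0.0014]
0.15759146032705562 68.92013613546939
```

>>> drive_tool(
  claw=[15, 15, 15, 15, 15, 15, 15, 15],
  slide=[
    [0.002, 0, -0.03],
    [0.002, 0, -0.07],
    [0.002, 0, -0.11],
    [0.002, 0, -0.14],
    [0.002, 0, -0.16],
    [0.002, 0, -0.175],
    [0.002, 0, -0.185],
    [0.002, 0, -0.19],
  ],
  yaw=[-0.001, -0.001, -0.001, -0.001, -0.001, -0.001, -0.001, -0.001],
)

```text
time: 18.98
tool_pos: [0.5155, 0.0886, 0.301]
tcp_rot: [-2.339, -2.097, 0.0]
wrist_force: [-0.4, -0.0, -3.2]
width: 0.343
grip_force: 53.9
```

>>> drive_tool(
  claw=[15, 15, 15, 15, 15, 15, 15],
  slide=[
    [0, 0, -0.002],
    [0, 0, -0.004],
    [0, 0, -0.006],
    [0, 0, -0.006],
    [0, 0, -0.006],
    [0, 0, -0.006],
    [0, 0, -0.006],
  ],
  yaw=[0, 0, 0, 0, 0, 0, 0],
)

```text
time: 19.57
tool_pos: [0.5157, 0.0885, 0.2987]
tcp_rot: [2.339, 2.096, 0.002]
wrist_force: [1.3, 0.6, -3.4]
width: 0.346
grip_force: 54.0
```

>>> drive_tool(
  claw=[15, 15, 15, 15, 15, 15],
  slide=[
    [0, 0, -0.002],
    [0, 0, -0.002],
    [0, 0, -0.003],
    [0, 0, -0.003],
    [0, 0, -0.003],
    [0, 0, -0.003],
  ],
  yaw=[0, 0, 0, 0, 0, 0],
)

```text
time: 20.07
tool_pos: [0.5156, 0.0885, 0.297]
tcp_rot: [2.339, 2.097, 0.001]
wrist_force: [0.4, 0.8, -1.1]
width: 0.347
grip_force: 54.2
```

>>> drive_tool(
  claw=[15, 15, 15, 15],
  slide=[
    [0, 0, -0.001],
    [0, 0, -0.002],
    [0, 0, -0.002],
    [0, 0, -0.002],
  ],
  yaw=[0, 0, 0, 0],
)

```text
time: 20.4
tool_pos: [0.5156, 0.0886, 0.2969]
tcp_rot: [2.339, 2.097, 0.001]
wrist_force: [-3.1, 1.5, 5.9]
width: 0.344
grip_force: 55.2
```

Contact. I open gently and retreat straight up.

>>> drive_tool(
  claw=[40, 50, 60, 70, 70, 70, 70, 70],
  slide=[
    [0, 0, 0],
    [0, 0, 0],
    [0, 0, 0],
    [0, 0, 0],
    [0, 0, 0],
    [0, 0, 0],
    [0, 0, 0],
    [0, 0, 0],
  ],
  yaw=[0, 0, 0, 0, 0, 0, 0, 0],
)

```text
time: 21.07
tool_pos: [0.5154, 0.0885, 0.2956]
tcp_rot: [-2.339, -2.097, 0.0]
wrist_force: [0.1, -0.4, -0.2]
width: 0.822
grip_force: 0.0
```

>>> drive_tool(
  claw=[70, 70, 70, 70, 70, 70, 70, 70],
  slide=[
    [0, 0, 0.03],
    [0, 0, 0.08],
    [0, 0, 0.14],
    [0, 0, 0.2],
    [0, 0, 0.26],
    [0, 0, 0.3],
    [0, 0, 0.3],
    [0, 0, 0.3],
  ],
  yaw=[0, 0, 0, 0, 0, 0, 0, 0],
)

```text
time: 21.73
tool_pos: [0.5157, 0.0885, 0.4475]
tcp_rot: [2.338, 2.095, 0.005]
wrist_force: [-0.3, 0.6, -0.6]
width: 0.818
grip_force: 0.0
```

```bash
python3 - <<'E'
from h import *
st();c=bot.read_camera("wrist");save(c,"w8.png");W=cloud(c).reshape(-1,3)*1000;d=bot.read_camera("scene");save(d,"s8.png")
a=np.radians(83.8);ey=np.array([np.cos(a),np.sin(a)]);ex=np.array([ey[1],-ey[0]]);o=np.array([506.6,20.6])
B=np.c_[(W[:,:2]-o)@ex,(W[:,:2]-o)@ey,W[:,2]];B=B[np.isfinite(B[:,2])]
def rep(n,z0,z1,y0,y1,xm):
    P=B[(abs(B[:,0])<xm)&(B[:,1]>y0)&(B[:,1]<y1)&(B[:,2]>z0)&(B[:,2]<z1)]
    if len(P)<20:print(n,len(P));return
    m=np.linalg.lstsq(np.c_[P[:,:2],np.ones(len(P))],P[:,2],rcond=None)[0]
    print(n,len(P),[np.round(q,2) for q in cv2.minAreaRect(P[:,:2].astype(np.float32))],np.median(P[:,2]).round(1),"slope",m[:2].round(4))
rep("grip",160,175,30,110,80);rep("bar",101,110,30,110,80);rep("fixjaw",39.5,44,95,150,40);rep("hi",63,70,-60,60,30)
a=cv2.imread("pics/w8.png");b=cv2.imread("pics/s8.png")[130:258,220:390];cv2.imwrite("pics/b8.png",cv2.resize(np.hstack([a,cv2.resize(b,(512,384))]),(800,300)))
E
```

```text
t 21.73 pos [515.7  88.5 447.5] yaw -6.26 z [ 3.8e-03  4.0e-04 -1.0e+00] F [-0.3  0.6 -0.6] w 69.8 g 0.0 q [ 0.12 -0.05  1.87 -0.    1.32  0.23]
grip 1516 [array([ 1.2 , 69.89]), array([29.58, 29.18]), np.float64(0.27)] 168.0 slope [ 0.0025 -0.0478]
bar 5435 [array([ 1.35, 69.08]), array([ 46.73, 130.56]), np.float64(89.95)] 104.2 slope [ 0.0004 -0.0055]
fixjaw 1202 [array([  1.94, 111.68]), array([32.46, 50.21]), np.float64(89.92)] 42.5 slope [ 0.0022 -0.0275]
hi 2244 [array([  1.1 , -15.56]), array([82.03, 44.  ]), np.float64(89.45)] 66.3 slope [-0.0014 -0.001 ]
```

View pics/b8.png

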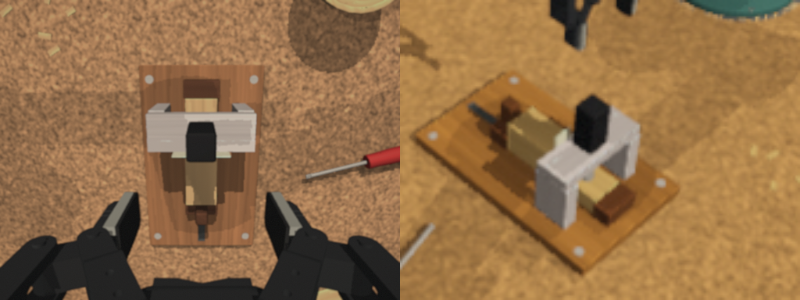

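The gauge stands upright astride the lap. Its bar top is at 104.2 mm (18 + 86), it is centred on the block, and the gripper is clear. Handing in.

```bash
python3 -c "
from h import *
print(bot.finish_job())"
```

```text
the job is handed in; nothing more can be done
None
```

I handed the job in at about 22 s: the block is shut square between the jaws and the gauge stands upright over the lower step with the gripper clear. The camera checks all looked right, but the gauge's reading can't be seen and no verdict came back.

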